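# Fish the wooden spoon out from under the spice shelf

### The job

Take the long wooden spoon out of the utensil tray: it is too long for the opening in front of the spice shelf, so tilt it and draw it out handle first, without knocking over or shifting the jars on the shelf or the teaspoon in the tray. Finish while holding the spoon motionless in the gripper, clear of everything, with all of it at least 15 cm above the worktop; do not put it down or let go.

Things in the scene. Friction and masses are not known exactly. Their poses are not given: they have to be found in the camera images.
- organiser: dark wooden utensil tray with a spice shelf over its back half, 356 x 236 x 70 mm, fixed to the worktop. Origin: centre of its underside, on the worktop; x along its length from the open front (nearest the robot) to the back, y to its left, z up. Inside: x -170 to 170 mm, y -110 to 110 mm, floor 8 mm above the worktop; walls 8 mm thick, the side and back walls 58 mm high
- near_rim (a point): middle of the top of the tray's front wall (tray x -174, y 0, 60 mm above the worktop). The only opening into the tray is 170 mm long, from this wall to the shelf's front edge
- shelf_edge (a point): middle of the lower front edge of the fixed shelf board (tray x 0, y 0, 58 mm above the worktop). The board covers tray x 0 to 178 mm at full width, underside 58 mm, top 70 mm above the worktop; a thin wire rail up to 95 mm above the worktop runs round its sides and back from x 50 mm on. The jars stand behind x 80 mm
- spoon: wooden spoon, loose, 304 x 45 x 14 mm, about 60 g, flat on the tray floor, bowl under the shelf, handle towards the front wall. Origin: centre of its underside, mid-length; x runs to the bowl end, z up. Round straight handle 10 to 11 mm thick, x -152 to 90 mm, axis 5 mm above the underside near its end, 8 mm near the bowl; bowl 45 mm wide, x 80 to 152 mm. It balances at about x +27 mm
- spoon_handle_end (a point): point at the handle end of the wooden spoon, on its middle line (spoon x -150, z 7 mm)
- spoon_bowl_end (a point): point at the bowl end of the wooden spoon, on its middle line (spoon x 150, z 7 mm)
- teaspoon: teaspoon with a red handle, loose, 132 x 26 x 11 mm, lying lengthwise in the open part of the tray by its left wall; leave it. Origin: centre of its underside
- purple_jar: spice jar with a purple lid, loose, 50 mm across, 110 mm high, standing on the spice shelf; leave it. Origin: centre of its underside, z up
- green_jar: spice jar with a dark green lid, loose, 62 mm across, 104 mm high, standing on the spice shelf; leave it. Origin: centre of its underside, z up
- red_jar: spice jar with a red lid, loose, 45 mm across, 109 mm high, standing on the spice shelf; leave it. Origin: centre of its underside, z up
Mind the look-alikes: they are no part of the job. Leave any blue look-alike of the red_jar alone. What is shaped like the green_jar but turquoise is not meant.

How it is judged:
By the outcome, as a careful person would: the job done as asked, in the order asked, and still so for the second after the job is handed in, while the arm keeps its last pose, push and grip.
It also fails if it takes over 43 s, if anything falls off the work surface, if the arm or the gripper's body presses on something with over 40 N, if the wrist force passes 120 N, or if a joint passes its speed limit or range.

### The arm

A 6-joint arm with a two-finger parallel gripper is mounted at the origin on a cart in front of the work surface, level with it; the furniture and walls round the work are solid. World frame = base frame: x ahead of the robot, y to its left, z up, the work surface at z = 0. Lengths are in m, angles in rad, forces in N, time in s.
With the tool pointing down it reaches from about 0.35 to 0.975 m from the base axis. Payload 4.9 kg.
Tool frame: the origin (TCP) lies on the centre line of the jaws, within the pads' length; the fingertips stand manip.tip_reach ahead of it and the grasp point (between the pads) is the TCP (manip.tip_reach is the distance from the TCP to the fingertips, in m); z points along the fingers, y is the line along which they close (so a half turn about z gives the same grasp; the last joint's range is limited). The gripper opens to 85 mm and grips with 20 to 120 N. Pads are 22 mm wide; open, the fingers measure 114 mm over their backs; the gripper's body (76 mm by 85 mm) begins 54 mm behind the grasp point. The pads swing forward as they close: fully open they stand 13 mm farther back than shut.
Start: joints at [-1.313, 0.053, 1.613, -0, 1.476, -0.119], TCP at [0.23, -0.581, 0.211] pointing down, gripper open.
Joint ranges: [-3.01, 3.01], [-1.01, 2.22], [0.06, 2.58], [-1.02, 4.17], [0.09, 2.62], [-3.14, 3.14]. Speed limits (rad/s): [2.57, 2.57, 3.14, 3.14, 3.14, 3.14].

### API

Orientations are given as a unit quaternion [w, x, y, z].
In Python, from plant import manip gives the robot as it stands. The module is installed in compiled form; this text tells all that it offers.
- The arm moves only by the tool move_arm, never from a script. Its argument "rows" is a list of rows, each a list of 7 numbers: the shift along the tool's x, y, z in cm, then the turn, a rotation vector about the tool's x, y, z in degrees, then the opening, from -1 (shut) to 1 (fully open). In form: [[tx, ty, tz, ax, ay, az, jaw], ...]. A call has 1 to 20 rows; each row shifts and turns the commanded pose from where the row before left it, along the tool's axes as they then stand; what a row does not reach is not made up. A row lasts 1/12 s, in which the tool goes at most 41.7 mm and 7.16 degrees, less where a joint would pass 70% of its speed; a pose out of reach is approached as far as the arm can. A call is refused whole if a number of a shift passes 4.17 or a number of a turn 7.16, either way. A call with a gripper value outside its range is refused whole. The fingers move at their own pace and stop on an object; the grip force is fixed at half the most. Time passes only in rows, so rows that do not move let the fingers close. It gives the time, the measured TCP pose, the force, the opening and the grip force at its end, in the units of the state.
- manip.state(): the state, without advancing time (a new reading comes with each control period).
- manip.grab_frame(name): name is "side" or "top"; returns a dict with "img" (400x640x3 uint8, blue, green, red), "mtx" (3x3 intrinsics, pixels), "k1" (the pictures are not rectified: a ray, as slopes to the right and down, at radius r is drawn at 1 + k1 r^2 times it, then the intrinsics apply), "R" (3x3) and "t" (3): a world point X has camera coordinates R X + t. Camera axes: x right, y down, z forward; pixel columns grow to the right and rows downward; lengths in m; the calibration is good to about 2 mm. A picture is of the moment at which its call begins. There is no depth.
- manip.job_done(): hands the job in; it is judged then, once.
The state is a dict: "time": time; "joint_pos": joint angles; "joint_vel": joint speeds; "joint_efforts": joint torques, N m; "tool_pos": TCP position; "tool_rot": TCP orientation; "contact_force": force on the tool from outside, world axes, zero at the start; "ft_torque": the same for the moment, N m; "gripper_width": opening from 0.0 (shut) to 1.0 (fully open); "grasp_force": force on a finger pad.
Only numpy, scipy, OpenCV 4.12 (cv2) and the standard library are available. Lean on these libraries where they do the work, as an engineer would, in place of code of your own. Each camera call takes 0.05 s, during which the arm holds its last target. There are 200 camera calls.

## Working session

There is one attempt and no reset: what is moved stays moved. The work goes in short steps, Python scripts to look and compute and a tool call to move; the robot and the scene stay as the last step left them, time stands still between calls to the robot, and variables do not carry over. Pictures are saved under pics/ and viewed, at most 10 in all, crops included, and the job is handed in when it is done.

Besides the shell and the picture viewer there is one more tool, called after ">>>" in YAML: its name, and indented under it one key for each argument. move_arm: Moves the arm, as the interface text tells. Its arguments: {"type":"object","properties":{"rows":{"type":"array","items":{"type":"array","items":{"type":"number"}}}},"required":["rows"]}

```bash
mkdir -p pics; cat > h.py <<'E'
import numpy as np, cv2
from plant import manip
def grab(n,f=None):
    d=manip.grab_frame(n)
    if f: cv2.imwrite('pics/'+f,d['img'])
    return d
def D(d): return np.array([d['k1'],0,0,0,0],float)
def ray(d,px):
    # k1 model
    p=cv2.undistortPoints(np.array(px,float).reshape(-1,1,2),np.array(d['mtx'],float),D(d)).reshape(-1,2)
    R=np.array(d['R']);t=np.array(d['t'])
    v=np.c_[p,np.ones(len(p))]@R
    return -R.T@t, v
def onz(d,px,z):
    o,v=ray(d,px); z=np.broadcast_to(z,len(v))
    return o+v*((z-o[2])/v[:,2])[:,None]
def proj(d,X):
    R=np.array(d['R'],float);t=np.array(d['t'],float)
    return cv2.projectPoints(np.array(X,float).reshape(-1,1,3),cv2.Rodrigues(R)[0],t,np.array(d['mtx'],float),D(d))[0].reshape(-1,2)
E
python3 - <<'E'
from h import *
import pickle
for n in('top','side'):
    d=grab(n,n+'0.png'); pickle.dump(d,open(n+'0.pkl','wb')); print(n,d['k1'],-np.array(d['R']).T@d['t'],np.array(d['R'])[2])
print(manip.state(), manip.tip_reach)
E
```

```text
top -0.08990269166375836 [0.55775819 0.1611713  1.01363073] [ 0.07334246  0.00445569 -0.99729686]
side -0.06899845595349757 [0.43863679 0.77787645 0.62861426] [ 0.18300775 -0.72925479 -0.6593145 ]
{'time': 0.1, 'joint_pos': array([-1.31300207e+00,  5.33221270e-02,  1.61413951e+00, -1.52250701e-05,
        1.47601896e+00, -1.18971580e-01]), 'joint_vel': array([ 0.00083546, -0.00163554, -0.00310799,  0.00015281, -0.00044281,
       -0.00072157]), 'joint_efforts': array([-9.15041292e-04, -3.94902027e+01, -3.71363461e+01, -1.11419702e-04,
        3.91552399e-03, -8.41765143e-06]), 'tool_pos': array([ 0.22980524, -0.5805718 ,  0.20937687]), 'tool_rot': array([-9.41170044e-04,  9.82307777e-01,  1.87271299e-01, -7.30289686e-05]), 'contact_force': array([0.27223793, 0.46482371, 0.28150005]), 'ft_torque': array([-0.00911033, -0.00582702, -0.01704828]), 'grasp_force': 0.0, 'gripper_width': 1.0025134803733318} 0.019
```

View pics/top0.png

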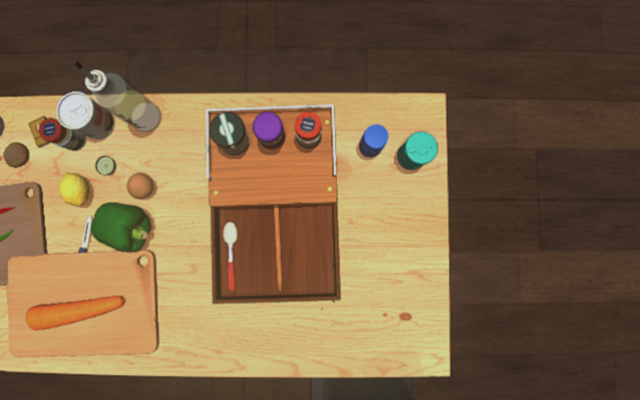

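View pics/side0.png

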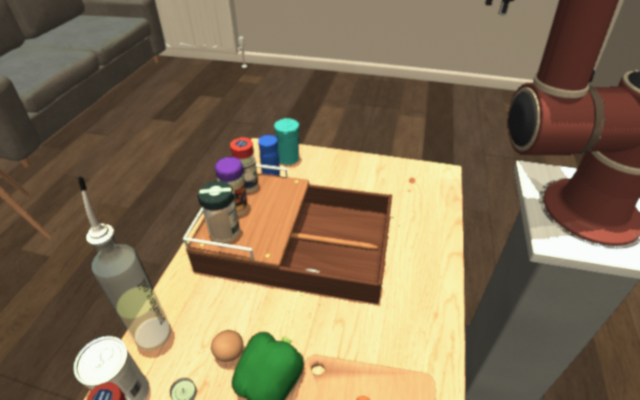

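The top view shows the tray at px (207–340, 104–301). The spoon handle runs from (277,206) to (280,291), and the teaspoon is at (230,225–290). The three jars on the shelf are green (230,130), purple (268,128) and red (308,128). The blue (374,140) and turquoise (418,150) jars on the worktop are the look-alikes. The only spoon handle of wood is the orange-brown one at (278,250), because the other spoon is the red-handled teaspoon. Next I'll measure and make one enlarged crop.

```bash
python3 - <<'E'
from h import *
import pickle
d=pickle.load(open('top0.pkl','rb')); s=pickle.load(open('side0.pkl','rb'))
hsv=cv2.cvtColor(d['img'],cv2.COLOR_BGR2HSV)
print(hsv[250,272:286].tolist())
m=np.zeros(hsv.shape[:2],bool)
roi=d['img'][206:300,262:295,2].astype(int)
m[206:300,262:295]=roi>140
n,l,st,c=cv2.connectedComponentsWithStats(m.astype(np.uint8)); i=1+np.argmax(st[1:,4]); print(st[i])
ys,xs=np.nonzero(l==i)
rows=np.array([[xs[ys==y].mean(),y] for y in np.unique(ys)])
W=onz(d,rows,0.008+.006)
p=np.polyfit(W[:,0],W[:,1],1)
print('handle',W[0],W[-1],'slope',p,'yaw deg',np.degrees(np.arctan(p[0])))
print('rim corners',onz(d,[[213,300],[340,298]],.06),'shelf top edge',onz(d,[[211,205.5],[337,203.5]],.07),'back',onz(d,[[207,109],[334,105]],.095))
crop=cv2.resize(d['img'][190:310,195:355],None,fx=5,fy=5,interpolation=cv2.INTER_CUBIC)
cv2.imwrite('pics/crop.png',crop)
crop=cv2.resize(s['img'][170:310,180:400],None,fx=3.6,fy=3.6,interpolation=cv2.INTER_CUBIC)
cv2.imwrite('pics/crops.png',crop)
E
```

```text
[[10, 161, 117], [10, 160, 116], [10, 160, 107], [12, 163, 116], [13, 167, 174], [13, 168, 205], [13, 168, 207], [13, 169, 190], [12, 167, 148], [11, 160, 105], [10, 161, 108], [10, 161, 117], [10, 162, 115], [10, 161, 114]]
[274 207   8  84 382]
handle [0.61903422 0.23712226 0.014     ] [0.45992324 0.22879709 0.014     ] slope [0.04948065 0.20582527] yaw deg 2.8327221246303154
rim corners [[0.4456447  0.34755955 0.06      ]
 [0.44998484 0.11532501 0.06      ]] shelf top edge [[0.61833377 0.35112859 0.07      ]
 [0.62197645 0.12078861 0.07      ]] back [[0.79188199 0.35647327 0.095     ]
 [0.79841091 0.12654293 0.095     ]]
```

View pics/crop.png

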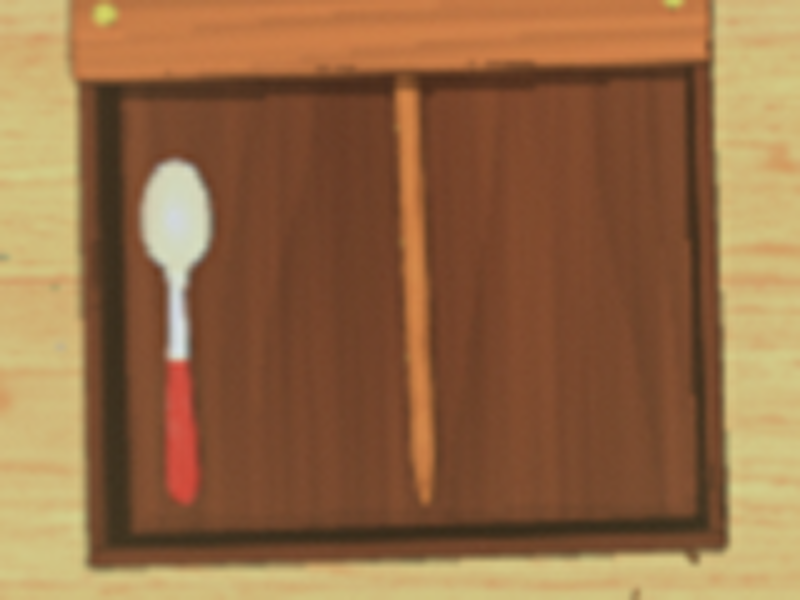

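View pics/crops.png

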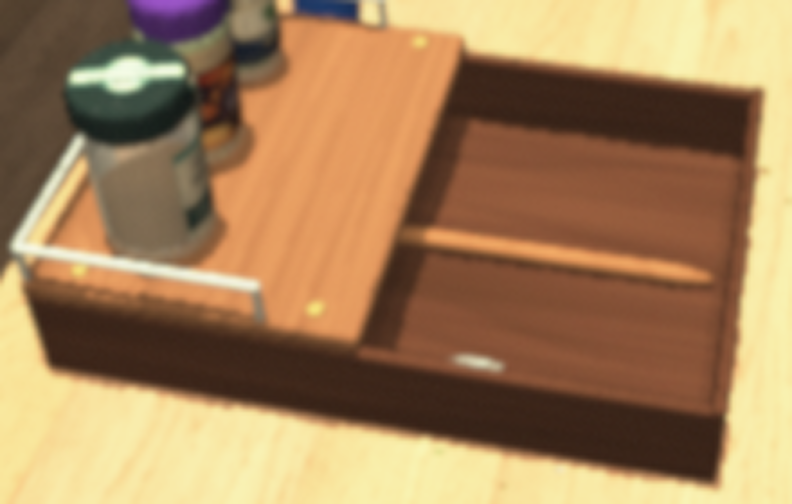

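The crop confirms one slim wooden handle, at crop (400–430, 75–503) or full px (275–281, 205–291). It isn't the teaspoon, which is at crop (180, 160–500). The measured tray width of 0.232 m (236 mm given) and the visible opening fit the description.

```bash
cat >> h.py <<'E'
from scipy.spatial.transform import Rotation as Ro
def to(target,yaw,pitch=0):
    """tool-frame cm shift and rotvec deg from measured pose to target (world), tool down, x along yaw, pitched about spoon y"""
    s=manip.state();q=s['tool_rot'];R=Ro.from_quat([q[1],q[2],q[3],q[0]])
    T=Ro.from_euler('ZY',[yaw,pitch],degrees=True)*Ro.from_matrix(np.diag([1,-1,-1.]))
    sh=R.inv().apply(np.array(target)-s['tool_pos'])*100
    print('shift cm',sh.round(2),'in target frame',(T.inv().apply(np.array(target)-s['tool_pos'])*100).round(2),'rot',np.degrees((R.inv()*T).as_rotvec()).round(2), 'at',s['tool_pos'].round(4),s['contact_force'].round(2),s['time'])
E
python3 -c "
from h import *
to([0.551,0.2333,0.21],2.8)"
```

```text
shift cm [ 59.81 -63.86   0.07] in target frame [ 3.606e+01 -7.972e+01 -6.000e-02] rot [-1.100e-01  1.000e-02  1.879e+01] at [ 0.2298 -0.5806  0.2094] [0.27 0.46 0.28] 0.1
```

>>> move_arm:
  rows:
    - [0,0,0,0,0,6.26,1]
    - [0,0,0,0,0,6.26,0.8]
    - [0,0,0,0,0,6.26,0.6]
    - [0.6,-1.33,0,0,0,0,0.3]
    - [1.2,-2.66,0,0,0,0,0.3]
    - [1.2,-2.66,0,0,0,0,0.3]
    - [1.2,-2.66,0,0,0,0,0.3]
    - [1.2,-2.66,0,0,0,0,0.3]
    - [1.2,-2.66,0,0,0,0,0.3]
    - [1.2,-2.66,0,0,0,0,0.3]
    - [1.2,-2.66,0,0,0,0,0.3]
    - [1.2,-2.66,0,0,0,0,0.3]
    - [1.2,-2.66,0,0,0,0,0.3]
    - [1.2,-2.66,0,0,0,0,0.3]
    - [1.2,-2.66,0,0,0,0,0.3]
    - [1.2,-2.66,0,0,0,0,0.3]
    - [1.2,-2.66,0,0,0,0,0.3]
    - [1.2,-2.66,0,0,0,0,0.3]
    - [1.2,-2.66,0,0,0,0,0.3]
    - [1.2,-2.66,0,0,0,0,0.3]

```text
time: 1.77
tool_pos: [0.4062, -0.1315, 0.2101]
tool_rot: [-0.0, 1.0, 0.024, -0.0]
contact_force: [0.1, 0.2, 0.3]
gripper_width: 0.648
grasp_force: 0.0
```

>>> move_arm:
  rows:
    - [1.2,-2.66,0,0,0,0,0.3]
    - [1.2,-2.66,0,0,0,0,0.3]
    - [1.2,-2.66,0,0,0,0,0.3]
    - [1.2,-2.66,0,0,0,0,0.3]
    - [1.2,-2.66,0,0,0,0,0.3]
    - [1.2,-2.66,0,0,0,0,0.3]
    - [1.2,-2.66,0,0,0,0,0.3]
    - [1.2,-2.66,0,0,0,0,0.3]
    - [1.2,-2.66,0,0,0,0,0.3]
    - [1.2,-2.66,0,0,0,0,0.3]
    - [1.2,-2.66,0,0,0,0,0.3]
    - [1.2,-2.66,0,0,0,0,0.3]
    - [1.2,-2.66,0,0,0,0,0.3]
    - [0.6,-1.33,0,0,0,0,0.3]
    - [0,0,0,0,0,0,0.3]
    - [0,0,0,0,0,0,0.3]
    - [0,0,0,0,0,0,0.3]

```text
time: 3.18
tool_pos: [0.55, 0.2326, 0.2101]
tool_rot: [0.0, 1.0, 0.024, -0.0]
contact_force: [-0.4, -0.4, 0.3]
gripper_width: 0.651
grasp_force: 0.0
```

```bash
python3 -c "
from h import *
to([0.551,0.2333,0.10],2.8)
print(manip.state()['gripper_width'])"
```

```text
shift cm [ 0.11 -0.07 11.01] in target frame [ 0.1  -0.06 11.01] rot [ 0.04  0.05 -0.02] at [0.55   0.2326 0.2101] [-0.36 -0.41  0.32] 3.1833
0.6511266546799115
```

>>> move_arm:
  rows:
    - [0.1,-0.06,0.8,0,0,0,0.3]
    - [0,0,1.6,0,0,0,0.3]
    - [0,0,1.6,0,0,0,0.3]
    - [0,0,1.6,0,0,0,0.3]
    - [0,0,1.6,0,0,0,0.3]
    - [0,0,1.6,0,0,0,0.3]
    - [0,0,1.6,0,0,0,0.3]
    - [0,0,1.6,0,0,0,0.3]
    - [0,0,1.6,0,0,0,0.3]
    - [0,0,1.6,0,0,0,0.3]
    - [0,0,0.9,0,0,0,0.3]
    - [0,0,0.6,0,0,0,0.3]
    - [0,0,0.6,0,0,0,0.3]
    - [0,0,0.4,0,0,0,0.3]
    - [0,0,0,0,0,0,0.3]
    - [0,0,0,0,0,0,0.3]

```text
time: 4.52
tool_pos: [0.5518, 0.2343, 0.034]
tool_rot: [-0.0, 1.0, 0.024, 0.0]
contact_force: [-0.8, 0.4, -0.3]
gripper_width: 0.651
grasp_force: 0.0
```

```bash
python3 -c "
from h import *
to([0.551,0.2333,0.030],2.8)
d=grab('side')
cv2.imwrite('pics/d1.png',cv2.resize(d['img'][170:310,180:400],None,fx=3.6,fy=3.6,interpolation=cv2.INTER_CUBIC))"
```

```text
shift cm [-0.08  0.09  0.4 ] in target frame [-0.08  0.09  0.4 ] rot [-0.01 -0.04  0.01] at [0.5518 0.2343 0.034 ] [-0.83  0.44 -0.29] 4.5167
```

View pics/d1.png

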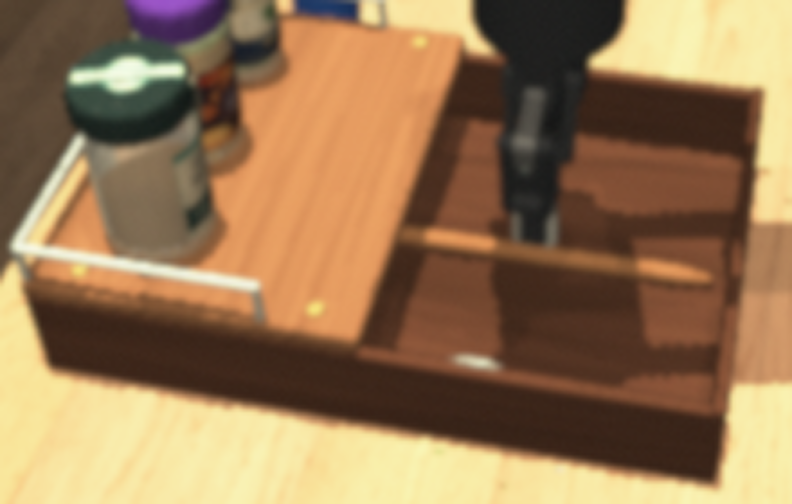

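```bash
python3 -c "
from h import *
d=grab('side');t=grab('top','t1.png')
P=[[.552,.234,.015],[.552,.262,.015],[.552,.206,.015],[.552,.262,.03],[.552,.206,.03],[.622,.234,.058],[.449,.2314,.06]]
print(((proj(d,P)-[180,170])*3.6).round())
cv2.imwrite('pics/t1.png',cv2.resize(t['img'][190:310,195:355],None,fx=5,fy=5,interpolation=cv2.INTER_CUBIC))"
```

```text
[[542. 251.]
 [531. 289.]
 [553. 215.]
 [531. 270.]
 [553. 197.]
 [417. 175.]
 [736. 223.]]
```

View pics/t1.png

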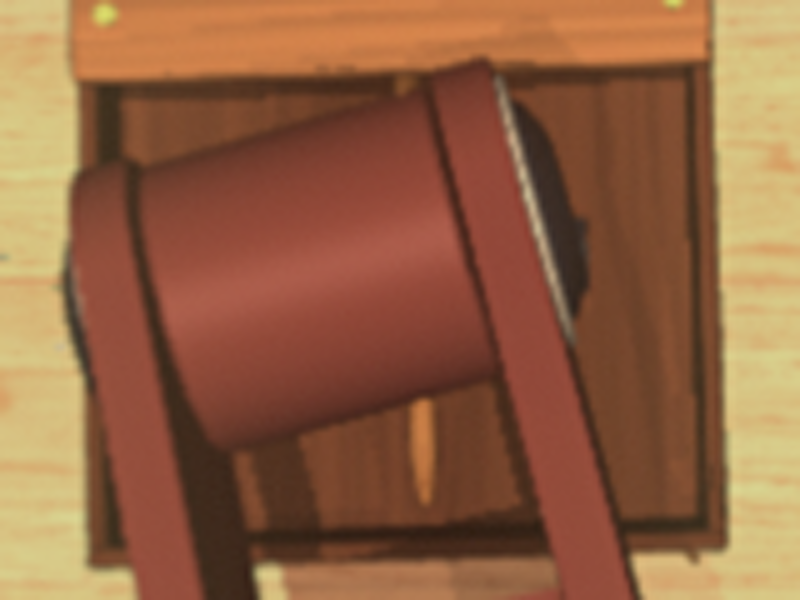

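```bash
python3 -c "
from h import *
d=grab('side');h=cv2.cvtColor(d['img'],cv2.COLOR_BGR2HSV)
P=[[.552,.262,.015],[.552,.206,.015]]
print(proj(d,P).round())
for v in range(205,254,2): print(v,''.join('#' if h[v,u,1]<90 else ('o' if h[v,u,2]>150 else '.') for u in range(305,360)))"
```

```text
[[327. 250.]
 [334. 230.]]
205 ...............####################....................
207 ..............####################.....................
209 ..............####################.....................
211 ..............###################......................
213 ...............##################......................
215 ...............###############.........................
217 ...............###############.........................
219 ...............##############..........................
221 ...............##############..........................
223 ...............###############.........................
225 ...............##############..........................
227 ................#############..........................
229 .................#############.........................
231 .................#############.........................
233 .................#############.........................
235 ooooooooooo......#############.........................
237 ooooooooooooo.............###..........................
239 ......ooooooo..........................................
241 .................................ooooooo...............
243 ..........................................oooo.....oooo
245 ....................................................ooo
247 .......................................................
249 .......................................................
251 .......................................................
253 .......................................................
```

>>> move_arm:
  rows:
    - [-0.08,0.09,0,0,0,0,0.0]
    - [0,0,0,0,0,0,-0.4]
    - [0,0,0,0,0,0,-0.4]
    - [0,0,0,0,0,0,-0.4]
    - [0,0,0,0,0,0,-0.4]
    - [0,0,0,0,0,0,-0.4]

```text
time: 5.22
tool_pos: [0.5506, 0.2333, 0.0335]
tool_rot: [-0.0, 1.0, 0.025, -0.0]
contact_force: [-0.4, 0.2, 0.3]
gripper_width: 0.298
grasp_force: 0.0
```

```bash
python3 -c "
from h import *
s=manip.state();print(s['gripper_width'],s['tool_pos'],s['contact_force'])
d=grab('side');h=cv2.cvtColor(d['img'],cv2.COLOR_BGR2HSV)
P=[[.552,.247,.015],[.552,.22,.015]]
print(proj(d,P).round())
for v in range(205,254,2): print(v,''.join('#' if h[v,u,1]<90 else ('o' if h[v,u,2]>150 else '.') for u in range(305,360)))
cv2.imwrite('pics/d2.png',cv2.convertScaleAbs(cv2.resize(d['img'][140:270,270:410],None,fx=4.5,fy=4.5,interpolation=cv2.INTER_CUBIC),alpha=1.8))"
```

```text
0.29766691841686455 [0.55060273 0.23327805 0.03348815] [-0.43807323  0.20414155  0.25875465]
[[329. 245.]
 [332. 235.]]
205 .................###################...................
207 .................#################.....................
209 ................##################.....................
211 ...............##################......................
213 ...............##################......................
215 ................#################......................
217 ................#################......................
219 .................################......................
221 ..................##############.......................
223 ...................############........................
225 ....................############.......................
227 ....................############.......................
229 ...................#############.......................
231 ...................#############.......................
233 ..........................#####........................
235 ooooooooooo............................................
237 oooooooooooooo.........................................
239 ......oooooooo.........................................
241 .................................oooooo................
243 ..........................................ooooo.....ooo
245 .....................................................oo
247 .......................................................
249 .......................................................
251 .......................................................
253 .......................................................
```

View pics/d2.png

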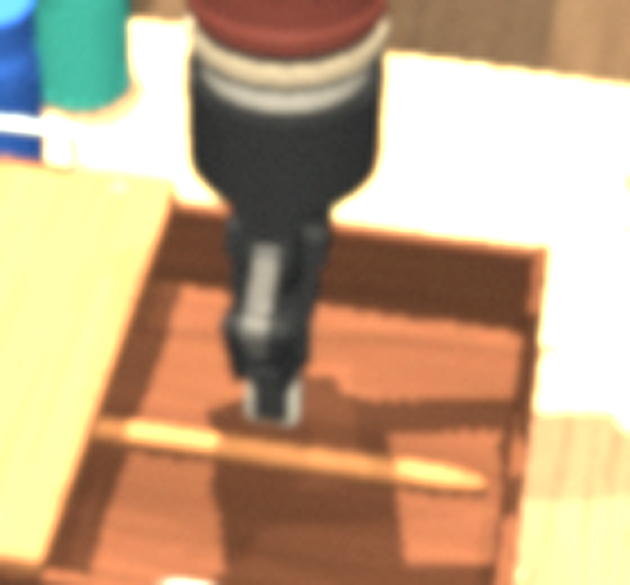

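The view shows the fingers above the handle, with the tip at full px (330,233) and the handle behind them at (330,240). The tip appears higher in the picture than the spec implies. I'll go down the planned 4 mm gently, close, and judge by width and force.

>>> move_arm:
  rows:
    - [0,0,0.2,0,0,0,-0.4]
    - [0,0,0.2,0,0,0,-0.4]
    - [0,0,0,0,0,0,-0.4]
    - [0,0,0,0,0,0,-0.4]

```text
time: 5.6
tool_pos: [0.5504, 0.2332, 0.0291]
tool_rot: [0.0, 1.0, 0.025, -0.0]
contact_force: [0.0, 1.1, -0.7]
gripper_width: 0.301
grasp_force: 0.0
```

>>> move_arm:
  rows:
    - [0,0,0,0,0,0,-0.7]
    - [0,0,0,0,0,0,-1]
    - [0,0,0,0,0,0,-1]
    - [0,0,0,0,0,0,-1]
    - [0,0,0,0,0,0,-1]
    - [0,0,0,0,0,0,-1]

```text
time: 6.1
tool_pos: [0.5507, 0.2333, 0.0296]
tool_rot: [-0.0, 1.0, 0.024, 0.0]
contact_force: [1.0, -0.5, -1.1]
gripper_width: -0.001
grasp_force: 0.0
```

The jaws shut to 0 without touching anything, and the tip appears about 30 mm too high in the side view. So the reported pose may be biased, in either height or base angle. I'll raise and tilt the tool so both cameras can see the tip, then triangulate it against the reported pose.

>>> move_arm:
  rows:
    - [0,0,-1.5,0,0,0,-1]
    - [0,0,-3,0,0,0,-1]
    - [0,0,-3,0,0,0,-1]
    - [0,0,-3,0,0,0,-1]
    - [0,0,-3,0,0,0,-1]
    - [0,0,-3,0,0,0,-1]
    - [0,0,-2,0,-7,0,-1]
    - [0,0,0,0,-7,0,-1]
    - [0,0,0,0,-7,0,-1]
    - [0,0,0,0,-7,0,-1]
    - [0,0,0,0,-7,0,-1]
    - [0,0,0,0,-7,0,-1]
    - [0,0,0,0,-7,0,-1]
    - [0,0,0,0,0,0,-1]
    - [0,0,0,0,0,0,-1]
    - [0,0,0,0,0,0,-1]

```text
time: 7.43
tool_pos: [0.5506, 0.2334, 0.2152]
tool_rot: [0.01, 0.91, 0.022, -0.413]
contact_force: [-1.2, 0.1, 0.7]
gripper_width: -0.0
grasp_force: 0.0
```

```bash
python3 -c "
from h import *
s=manip.state();q=s['tool_rot'];R=Ro.from_quat([q[1],q[2],q[3],q[0]]);z=R.apply([0,0,1]);print(z,s['joint_pos'])
P=[s['tool_pos'],s['tool_pos']+.019*z,s['tool_pos']-.054*z]
d=grab('side');t=grab('top')
pd,pt=proj(d,P),proj(t,P);print(s['tool_pos'],pd.round(1),pt.round(1))
def cr(im,p):
    u,v=p[1].astype(int);u=min(max(u-65,0),510);v=min(max(v-90,0),220)
    print('crop origin',u,v);return cv2.convertScaleAbs(cv2.resize(im[v:v+180,u:u+130],None,fx=3,fy=3),alpha=1.5)
cv2.imwrite('pics/e.png',np.hstack([cr(d['img'],pd),cr(t['img'],pt)]))"
```

```text
[-0.75204961 -0.03692987 -0.6580711 ] [0.21379689 0.54995893 1.17590896 0.16004636 2.25519896 1.78116925]
[0.55061901 0.23341973 0.21515567] [[332.9 158.9]
 [341.1 165.8]
 [308.6 138.7]] [[267.8 243.5]
 [268.9 252.6]
 [264.4 216. ]]
crop origin 276 75
crop origin 203 162
```

View pics/e.png

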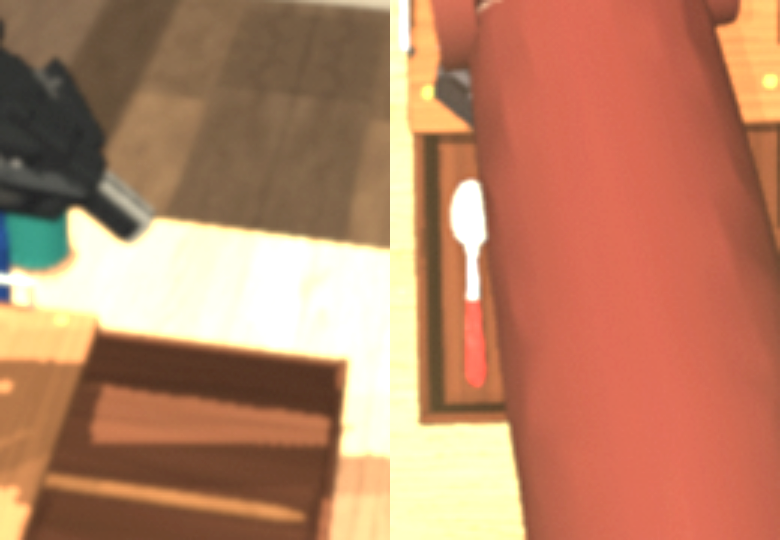

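In the side view, the shut fingertip is at full px (323.5,151), where the stated tip reach predicts (341,166). That offset lies along the tool axis, so the real fingertips are short of the stated tip. I'll solve for how much.

```bash
python3 -c "
from h import *
s=manip.state();q=s['tool_rot'];R=Ro.from_quat([q[1],q[2],q[3],q[0]]);z=R.apply([0,0,1])
d=grab('side')
A=np.arange(-.04,.03,.01)
print(np.c_[A,proj(d,[s['tool_pos']+a*z for a in A])].round(3))
print('vertical case, +y finger back at y+13+14')
for y in(.246,.26): print(np.c_[A,proj(d,[np.array([.5506,y,.0335-a]) for a in A])].round(3))
h=cv2.cvtColor(d['img'],cv2.COLOR_BGR2HSV)
for v in range(125,165,2): print(v,''.join('#' if h[v,u,2]<110 and h[v,u,1]<90 else '.' for u in range(280,350)))
"
```

```text
[[-4.00000e-02  3.14975e+02  1.43002e+02]
 [-3.00000e-02  3.19497e+02  1.46792e+02]
 [-2.00000e-02  3.23977e+02  1.50549e+02]
 [-1.00000e-02  3.28415e+02  1.54272e+02]
 [ 0.00000e+00  3.32812e+02  1.57961e+02]
 [ 1.00000e-02  3.37167e+02  1.61617e+02]
 [ 2.00000e-02  3.41482e+02  1.65240e+02]
 [ 3.00000e-02  3.45756e+02  1.68830e+02]]
vertical case, +y finger back at y+13+14
[[-4.00000e-02  3.30277e+02  2.23524e+02]
 [-3.00000e-02  3.30215e+02  2.27225e+02]
 [-2.00000e-02  3.30154e+02  2.30863e+02]
 [-1.00000e-02  3.30094e+02  2.34439e+02]
 [ 0.00000e+00  3.30034e+02  2.37955e+02]
 [ 1.00000e-02  3.29976e+02  2.41412e+02]
 [ 2.00000e-02  3.29918e+02  2.44812e+02]
 [ 3.00000e-02  3.29862e+02  2.48156e+02]]
[[-4.00000e-02  3.28632e+02  2.28787e+02]
 [-3.00000e-02  3.28583e+02  2.32491e+02]
 [-2.00000e-02  3.28535e+02  2.36130e+02]
 [-1.00000e-02  3.28488e+02  2.39706e+02]
 [ 0.00000e+00  3.28441e+02  2.43222e+02]
 [ 1.00000e-02  3.28395e+02  2.46677e+02]
 [ 2.00000e-02  3.28350e+02  2.50075e+02]
 [ 3.00000e-02  3.28305e+02  2.53415e+02]]
125 ##############################..............
[... 751 characters left out ...]
.##......................
147 .................#............#############...........................
149 ................................###########...........................
151 ..................................########............................
153 .....................................###..............................
155 ......................................................................
157 ..................#...................................................
159 ..................#...................................................
161 ................#.....................................................
163 #...........#.........................................................
```

The tip sits at about −20 mm along the tool axis, where +19 mm was stated, and both poses agree. I'll go back to vertical and descend by that much more, watching the force.

>>> move_arm:
  rows:
    - [0,0,0,0,7,0,-0.3]
    - [0,0,0,0,7,0,-0.3]
    - [0,0,0,0,7,0,-0.3]
    - [0,0,0,0,7,0,-0.3]
    - [0,0,0,0,7,0,-0.3]
    - [0,0,0,0,7,0,-0.3]
    - [0,0,0,0,7,0,-0.3]
    - [0,0,1,0,0,0,-0.3]
    - [0,0,2,0,0,0,-0.3]
    - [0,0,3,0,0,0,-0.3]
    - [0,0,3,0,0,0,-0.3]
    - [0,0,3,0,0,0,-0.3]
    - [0,0,3,0,0,0,-0.3]
    - [0,0,2,0,0,0,-0.3]
    - [0,0,1.5,0,0,0,-0.3]
    - [0,0,1,0,0,0,-0.3]
    - [0,0,0.5,0,0,0,-0.3]
    - [0,0,0,0,0,0,-0.3]
    - [0,0,0,0,0,0,-0.3]

```text
time: 9.17
tool_pos: [0.5515, 0.2335, 0.0156]
tool_rot: [-0.0, 1.0, 0.024, 0.001]
contact_force: [0.5, -0.2, 1.4]
gripper_width: 0.351
grasp_force: 0.0
```

>>> move_arm:
  rows:
    - [0,0,0.4,0,0,0,-0.3]
    - [0,0,0.4,0,0,0,-0.3]
    - [0,0,0.2,0,0,0,-0.3]
    - [0,0,0,0,0,0,-0.3]

```text
time: 9.5
tool_pos: [0.5503, 0.2332, 0.0042]
tool_rot: [0.0, 1.0, 0.025, -0.0]
contact_force: [0.4, 0.4, 0.0]
gripper_width: 0.352
grasp_force: 0.0
```

```bash
python3 -c "
from h import *
to([0.5508,0.2333,-.008],2.8)
d=grab('side');h=cv2.cvtColor(d['img'],cv2.COLOR_BGR2HSV)
for v in range(215,258,2): print(v,''.join('#' if h[v,u,1]<90 else ('o' if h[v,u,2]>150 else '.') for u in range(305,360)))"
```

```text
shift cm [ 0.05 -0.01  1.22] in target frame [ 0.05 -0.01  1.22] rot [0.01 0.03 0.01] at [0.5503 0.2332 0.0042] [0.43 0.42 0.01] 9.5
215 ..................#################....................
217 .................#################.....................
219 .................#################.....................
221 ................##################.....................
223 ...............###################.....................
225 ...............##################......................
227 ................#################......................
229 ................#################......................
231 ................################.......................
233 .................##############........................
235 ooooooooooo.......##############.......................
237 ooooooooooooo.......############.......................
239 ......ooooooo.......###########........................
241 ....................###########....ooooo...............
243 ....................###########...........oooo.....oooo
245 ............................##......................ooo
247 .......................................................
249 .......................................................
251 .......................................................
253 .......................................................
255 .......................................................
257 .......................................................
```

>>> move_arm:
  rows:
    - [0,0,0.3,0,0,0,-0.3]
    - [0,0,0.3,0,0,0,-0.3]
    - [0,0,0.2,0,0,0,-0.3]
    - [0,0,0,0,0,0,-0.3]
    - [0,0,0,0,0,0,-0.3]

```text
time: 9.97
tool_pos: [0.5504, 0.2332, -0.0038]
tool_rot: [0.0, 1.0, 0.025, -0.0]
contact_force: [-0.4, -0.0, -0.1]
gripper_width: 0.351
grasp_force: 0.0
```

>>> move_arm:
  rows:
    - [0,0,0,0,0,0,-0.6]
    - [0,0,0,0,0,0,-1]
    - [0,0,0,0,0,0,-1]
    - [0,0,0,0,0,0,-1]
    - [0,0,0,0,0,0,-1]
    - [0,0,0,0,0,0,-1]

```text
time: 10.47
tool_pos: [0.552, 0.234, -0.0013]
tool_rot: [-0.001, 1.0, 0.025, 0.001]
contact_force: [-1.9, 0.9, 7.0]
gripper_width: 0.004
grasp_force: 3.7
```

The fingers shut just on top of the handle (+7 N upward), so the tips are at about handle-top height. I'll open and go 6.5 mm lower.

>>> move_arm:
  rows:
    - [0,0,0,0,0,0,-0.3]
    - [0,0,0,0,0,0,-0.3]
    - [0,0,0,0,0,0,-0.3]
    - [0,0,0,0,0,0,-0.3]
    - [0,0,0.2,0,0,0,-0.3]
    - [0,0,0.2,0,0,0,-0.3]
    - [0,0,0.25,0,0,0,-0.3]
    - [0,0,0,0,0,0,-0.3]
    - [0,0,0,0,0,0,-0.3]

```text
time: 11.22
tool_pos: [0.5502, 0.2331, -0.0106]
tool_rot: [0.0, 1.0, 0.024, -0.0]
contact_force: [0.1, 0.5, -1.6]
gripper_width: 0.348
grasp_force: 0.0
```

```bash
python3 -c "
from h import *
to([0.5508,0.2333,-.0105],2.8)
d=grab('side');h=cv2.cvtColor(d['img'],cv2.COLOR_BGR2HSV)
for v in range(223,258,2): print(v,''.join('#' if h[v,u,1]<90 else ('o' if h[v,u,2]>150 else '.') for u in range(290,385)))"
```

```text
shift cm [ 0.06 -0.02 -0.01] in target frame [ 0.06 -0.02 -0.01] rot [0.01 0.06 0.  ] at [ 0.5502  0.2331 -0.0106] [ 0.14  0.48 -1.59] 11.2167
223 oooo.............................################..............................................
225 ooo.............................#################..............................................
227 ooo............................##################..............................................
229 oo............................###################..............................................
231 o.............................###################..............................................
233 o........oooooooo..............#################...............................................
235 .......oooooooooooooooooooo....#################...............................................
237 .........ooooooooooooooooooo....##############.................................................
239 ......................ooooo......############..................................................
241 .................................#############......ooooo...........ooo........................
243 ..................................############....................oooooooooooooooo.............
245 ..................................#############....................oooooooooooooooooooo........
247 ..................................#############...............................ooooooooo........
249 ....................................#...######.................................................
251 ...............................................................................................
253 ...............................................................................................
255 ...............................................................................................
257 ...............................................................................................
```

Now the +y finger stands in front of the handle (tip row 249), with no contact, so I'll close.

>>> move_arm:
  rows:
    - [0,0,0,0,0,0,-0.6]
    - [0,0,0,0,0,0,-1]
    - [0,0,0,0,0,0,-1]
    - [0,0,0,0,0,0,-1]
    - [0,0,0,0,0,0,-1]
    - [0,0,0,0,0,0,-1]

```text
time: 11.77
tool_pos: [0.5509, 0.2334, -0.0097]
tool_rot: [-0.0, 1.0, 0.025, 0.0]
contact_force: [-0.2, 0.3, 1.6]
gripper_width: 0.09
grasp_force: 58.7
```

>>> move_arm:
  rows:
    - [0,0,-0.15,0,0,0,-1]
    - [0,0,-0.25,0,0,0,-1]
    - [0,0,-0.2,0,-0.3,0,-1]
    - [0,0,-0.37,0,-1,0,-1]
    - [0,0,-0.37,0,-1,0,-1]
    - [-0.01,0,-0.37,0,-1,0,-1]
    - [0,0,0,0,0,0,-1]
    - [0,0,0,0,0,0,-1]

```text
time: 12.43
tool_pos: [0.5513, 0.2333, 0.0074]
tool_rot: [0.001, 0.999, 0.024, -0.028]
contact_force: [-0.4, -0.2, -0.7]
gripper_width: 0.09
grasp_force: 58.6
```

```bash
cat >> h.py <<'E'
def handle_side():
    """visible handle ends/line in side view, intersected with the vertical plane through the spoon -> (along, z)"""
    d=grab('side');im=d['img'];h=cv2.cvtColor(im,cv2.COLOR_BGR2HSV);return d,h
def plane(d,px,P0,yaw):
    o,v=ray(d,px);a=np.radians(yaw);n=np.array([-np.sin(a),np.cos(a),0])
    return o+v*(((np.array(P0)-o)@n)/(v@n))[:,None]
E
python3 -c "
from h import *
s=manip.state();print(s['tool_pos'],s['contact_force'],s['gripper_width'],s['grasp_force'])
d,h=handle_side()
for v in range(205,262,2): print(v,''.join('#' if h[v,u,1]<90 else ('o' if h[v,u,2]>135 else '.') for u in range(280,395)))"
```

```text
[0.55129313 0.23330818 0.00741939] [-0.43490048 -0.16709199 -0.69872445] 0.09029846797031264 58.63474667072296
205 ooooooooooooooooooooo..........ooo....#####################...................................................ooo##
207 oooooooooooooooooooo............ooo...####################....................................................ooo##
209 ooooooooooooooooooo...........ooooo....###################...oo...............................................oo###
211 ooooooooooooooooooo...........oooooo...##################...oooooooooooooo....................................oo###
213 oooooooooooooooooo......................#################...........................o...oooo..................oo###
215 ooooooooooooooooo.......................#################.................................oooooooooo..........ooooo
217 oooooooooooooooo.............ooooo.o....################......................................................ooooo
219 oooooooooooooooo..............o.o......#################......................................................ooooo
221 ooooooooooooooo..........
[... 1790 characters left out ...]
...........................................................................................ooooooooo
253 oooo.....................................................................................................oooooooooo
255 ooo......................................................................................................oooooooooo
257 oo.....................................................................................................oooooooooooo
259 oo......................................................................oooo...........................oooooooooooo
261 o.......................................................................oooooooooooooooooooo............ooooooooooo
```

```bash
cat >> h.py <<'E'
def spoonline(P0,yaw,box,thr=120):
    d,h=handle_side();u0,u1,v0,v1=box;pts=[]
    m=((h[...,2]>thr)&(h[...,1]>110)&(h[...,0]<20)&(h[...,0]>8)).astype(np.uint8);k=np.zeros_like(m);k[v0:v1,u0:u1]=m[v0:v1,u0:u1]
    n,l,st,c=cv2.connectedComponentsWithStats(k);w=1+np.argsort(-st[1:,4])[:3];print(st[w].tolist())
    m2=np.isin(l,w)
    for u in range(u0,u1):
        v=np.nonzero(m2[:,u])[0]
        if 2<=len(v)<=9 and v[-1]-v[0]<10: pts.append([u,v.mean()])
    W=plane(d,pts,P0,yaw);a=np.radians(yaw);s=(W[:,:2]-np.array(P0)[:2])@[np.cos(a),np.sin(a)]
    p=np.polyfit(s,W[:,2],1);r=W[:,2]-np.polyval(p,s);ok=abs(r)<.006;p=np.polyfit(s[ok],W[ok,2],1)
    print('along',s.min(),s.max(),'z at grip',p[1],'pitch',-np.degrees(np.arctan(p[0])),'resid',r[ok].std(),ok.sum(),len(s))
    return p
E
python3 -c "
from h import *
p=spoonline([.5513,.2333,.02],2.8,(296,374,226,241))
g=lambda x:np.polyval(p,x)
print('z bowl tip',g(.212),'at shelf',g(.07),'at rim',g(-.1),manip.state()['time'])"
```

```text
[[336, 233, 38, 8, 210], [296, 226, 28, 9, 153], [343, 226, 13, 1, 13]]
along -0.08229855436438932 0.0711104854086514 z at grip 0.03206543045563688 pitch 2.5444014040231506 resid 0.0015334662525492363 53 53
z bowl tip 0.022644702228151625 at shelf 0.02895481264467477 at rim 0.03650917018558276 12.5333
```

>>> move_arm:
  rows:
    - [-0.02,0,-0.32,0,-1,0,-1]
    - [-0.03,0,-0.32,0,-1,0,-1]
    - [-0.03,0,-0.32,0,-1,0,-1]
    - [-0.04,0,-0.32,0,-1,0,-1]
    - [-0.04,0,-0.32,0,-1,0,-1]
    - [-0.05,0,-0.32,0,-1,0,-1]
    - [-0.05,0,-0.32,0,-1,0,-1]
    - [-0.06,0,-0.32,0,-1,0,-1]
    - [0,0,0,0,0,0,-1]
    - [0,0,0,0,0,0,-1]

```text
time: 13.37
tool_pos: [0.551, 0.2333, 0.033]
tool_rot: [0.002, 0.995, 0.024, -0.098]
contact_force: [-0.7, 0.6, 0.5]
gripper_width: 0.089
grasp_force: 58.7
```

```bash
python3 -c "
from h import *
d,h=handle_side()
for v in range(200,244,2): print(v,''.join('#' if h[v,u,1]<90 else ('o' if h[v,u,2]>135 else '.') for u in range(280,395)))
p=spoonline([.5513,.2333,.02],2.8,(298,378,208,236))
g=lambda x:np.polyval(p,x)
print('z bowl tip',g(.212),'at shelf',g(.07),'at rim',g(-.1),manip.state())"
```

```text
200 ooooooooooooooooooooo.........#######################..........................................................ooo#
202 ooooooooooooooo................######################..........................................................oo##
204 oooooooo.......................######################.........................................................ooo##
206 ooooooo........................######################.........................................................ooo##
208 oooooooooooooo.................#####################..........................................................oo###
210 ooooooooo...................#########################......oo.................................................oo###
212 oooooooo...................##########################..................oooooooo...............................ooo#o
214 ooooooooo..................##########################.........................................................ooooo
216 oooooooo......................########################........................................................ooooo
218 oooooooo........
[... 1829 characters left out ...]
3666062668 {'time': 13.4667, 'joint_pos': array([0.25594504, 0.28795964, 1.67153192, 0.04107916, 1.37589362,
       1.7657966 ]), 'joint_vel': array([ 0.00103217, -0.00097988,  0.00831765,  0.00204647, -0.00202673,
        0.00014813]), 'joint_efforts': array([-7.27694063e-02, -4.50925040e+01, -3.27119458e+01,  1.13074556e-01,
        5.81523534e-01, -1.85670438e-04]), 'tool_pos': array([0.55037789, 0.23323024, 0.03269257]), 'tool_rot': array([ 0.0024523 ,  0.99481733,  0.02441278, -0.09867362]), 'contact_force': array([-0.14104023, -0.23843345, -0.83013523]), 'ft_torque': array([ 0.00593309, -0.06021387, -0.06577066]), 'grasp_force': 58.699838519096375, 'gripper_width': 0.08757271730391222}
```

```bash
python3 -c "
from h import *
d=grab('side')
cv2.imwrite('pics/f.png',cv2.convertScaleAbs(cv2.resize(d['img'][180:260,270:400],None,fx=6,fy=6,interpolation=cv2.INTER_CUBIC),alpha=1.4))"
```

```text
(no output)
```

View pics/f.png

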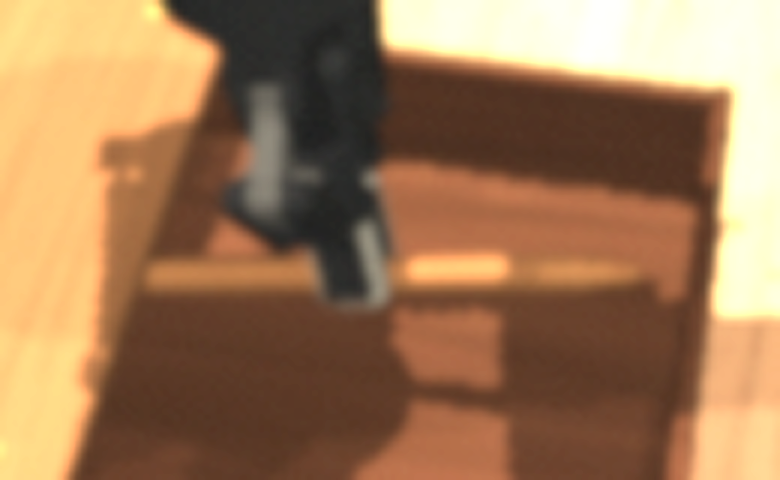

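The handle is held and tilted. It is visible from the shelf edge at full px (295,226) to its end at (377,225).

```bash
python3 -c "
from h import *
d=grab('side')
W=plane(d,[[295.5,226.2],[338,225.3],[376.7,225.2]],[.551,.2333,.02],2.8);print(W.round(4))
for i in (1,2): print(np.degrees(np.arctan2(W[i,2]-W[0,2],W[0,0]-W[i,0])))
p=np.polyfit(W[:,0],W[:,2],1);print('bowl',np.polyval(p,.551+.212),'shelf',np.polyval(p,.621),'rim',np.polyval(p,.45))"
```

```text
[[0.6228 0.2368 0.0397]
 [0.5382 0.2327 0.0583]
 [0.4652 0.2291 0.0723]]
12.391210784517952
11.678588967659225
bowl 0.011037042581777706 shelf 0.040437058977378953 rim 0.0758413040734903
```

>>> move_arm:
  rows:
    - [0,0,-0.15,0,0,0,-1]
    - [0,0,-0.15,0,0,0,-1]
    - [-0.4,0,0,0,0,0,-1]
    - [-0.8,0,0,0,0,0,-1]
    - [-0.8,0,0,0,0,0,-1]
    - [-0.8,0,0,0,0,0,-1]
    - [-0.8,0,0,0,0,0,-1]
    - [-0.8,0,0,0,0,0,-1]
    - [-0.8,0,0,0,0,0,-1]
    - [-0.8,0,0,0,0,0,-1]
    - [0,0,0,0,0,0,-1]
    - [0,0,0,0,0,0,-1]

```text
time: 14.57
tool_pos: [0.4922, 0.2305, 0.0478]
tool_rot: [0.002, 0.995, 0.025, -0.098]
contact_force: [0.1, -0.3, 0.6]
gripper_width: 0.094
grasp_force: 58.7
```

```bash
python3 -c "
from h import *
s=manip.state();print(s['tool_pos'],s['contact_force'],s['gripper_width'])
d,h=handle_side()
for v in range(196,250,2): print(v,''.join('#' if h[v,u,1]<90 else ('o' if h[v,u,2]>105 else '.') for u in range(285,415)))
"
```

```text
[0.49219717 0.23045787 0.04784428] [ 0.12568461 -0.30064904  0.61684547] 0.09406129101282079
196 oooooooooooooooooooo......................................######################.....................oooooooo#####ooo#############
198 ooooooooooooooooooo.......................................#####################.........................ooooo#####################
200 oooooooooooooooooo.........................................####################.........................ooooo####################o
202 ooooooooooooooooo..........................................#####################........................oooo######################
204 ooooooooooooooooo........oooooooo..........................#####################........................oooo######o#############oo
206 oooooooooooooooo........ooooooooooooooooooooooo...........######################.......................ooooo####################o#
208 ooooooooooooooo........ooooooooooooooooooooooooooooooooo..######################.......................oooo#####################o#
210 ooooooooooooooo........ooooooooooooooooooooooooooooooooo.#
[... 1937 characters left out ...]
ooooooooooooooooooooooooo
240 oooo............................................................................ooooooooooooooooo.oooooooooooooooooooooooooooooooo
242 ooo...........oooo...oo..........................................................oooooooooooooooo.oooooooooooooooooooooooooooooooo
244 oo...........oooooooooooooooooooo.................................................ooooooooooooooo.oooooooooooooooooooooooooooooooo
246 oo..........ooooooooooooooooooooo...................................................ooooooooooooo..ooooooooooooooooooooooooooooooo
248 o...........ooooooooooooooooooooo....................................................................ooooooooooooooooooooooooooooo
```

No contact force, and the handle has crossed the rim. I'll keep drawing it out.

>>> move_arm:
  rows:
    - [-0.4,0,0,0,0,0,-1]
    - [-0.8,0,0,0,0,0,-1]
    - [-0.8,0,0,0,0,0,-1]
    - [-0.8,0,0,0,0,0,-1]
    - [-0.8,0,0,0,0,0,-1]
    - [-0.8,0,0,0,0,0,-1]
    - [-0.8,0,0,0,0,0,-1]
    - [-0.8,0,0,0,0,0,-1]
    - [-0.8,0,0,0,0,0,-1]
    - [-0.8,0,0,0,0,0,-1]
    - [-0.8,0,0,0,0,0,-1]
    - [-0.8,0,0,0,0,0,-1]
    - [-0.8,0,0,0,0,0,-1]
    - [-0.8,0,0,0,0,0,-1]
    - [-0.4,0,0,0,0,0,-1]
    - [0,0,0,0,0,0,-1]
    - [0,0,0,0,0,0,-1]

```text
time: 16.03
tool_pos: [0.3828, 0.2251, 0.0697]
tool_rot: [0.002, 0.995, 0.024, -0.098]
contact_force: [-0.4, -0.5, -0.5]
gripper_width: 0.091
grasp_force: 58.7
```

```bash
python3 -c "
from h import *
s=manip.state();print(s['tool_pos'],s['contact_force'],s['gripper_width'],s['joint_pos'])
d=grab('side');t=grab('top')
cv2.imwrite('pics/g.png',np.vstack([cv2.resize(cv2.convertScaleAbs(d['img'][130:310,180:460],alpha=1.3),None,fx=1.65,fy=1.65),cv2.resize(t['img'][90:310,195:475],None,fx=1.36*1.65/1.36,fy=1.36)])[:600])"
```

```text
[0.38275205 0.22505801 0.06968429] [-0.41795648 -0.51710439 -0.47590008] 0.0906186519092762 [ 0.32673132 -0.11733398  2.03487753  0.05433547  1.41357641  1.83473441]
```

View pics/g.png

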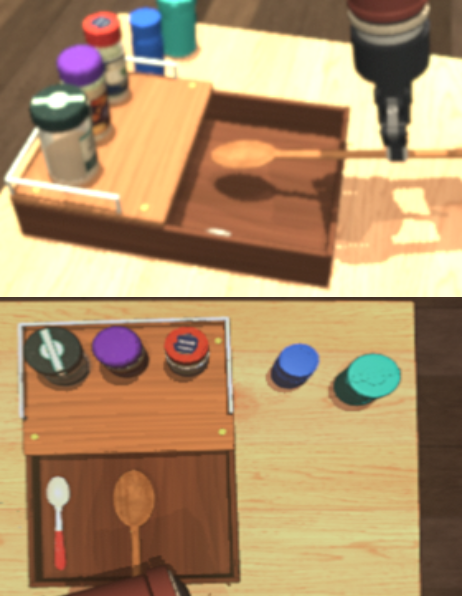

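The bowl is now fully in front of the shelf edge (side crop (245,153), top crop (133,498)), and the jars and teaspoon are unmoved. Next I'll lift straight up.

>>> move_arm:
  rows:
    - [-0.2,0,-0.98,0,0,0,-1]
    - [-0.3,0,-1.47,0,0,0,-1]
    - [-0.3,0,-1.47,0,0,0,-1]
    - [-0.3,0,-1.47,0,0,0,-1]
    - [-0.3,0,-1.47,0,0,0,-1]
    - [-0.3,0,-1.47,0,0,0,-1]
    - [-0.3,0,-1.47,0,0,0,-1]
    - [-0.3,0,-1.47,0,0,0,-1]
    - [-0.3,0,-1.47,0,0,0,-1]
    - [-0.3,0,-1.47,0,0,0,-1]
    - [-0.3,0,-1.47,0,0,0,-1]
    - [-0.3,0,-1.47,0,0,0,-1]
    - [-0.3,0,-1.47,0,0,0,-1]
    - [-0.3,0,-1.47,0,0,0,-1]
    - [-0.2,0,-0.8,0,0,0,-1]
    - [0,0,0,0,0,0,-1]
    - [0,0,0,0,0,0,-1]
    - [0,0,0,0,0,0,-1]
    - [0,0,0,0,0,0,-1]
    - [0,0,0,0,0,0,-1]

```text
time: 17.8
tool_pos: [0.3811, 0.2248, 0.2817]
tool_rot: [0.003, 0.995, 0.024, -0.099]
contact_force: [-0.3, -0.1, -0.2]
gripper_width: 0.088
grasp_force: 58.7
```

```bash
python3 -c "
from h import *
import pickle
s=manip.state();print(s['tool_pos'],s['contact_force'],s['gripper_width'],s['joint_vel'].round(4),s['grasp_force'],s['time'])
d=grab('side');t=grab('top');a=np.radians(2.8)
G=s['tool_pos']+[0.005,0,.024]
B=G+[.212*np.cos(.197),.212*np.sin(a),-.212*np.sin(.197)]
print('expected bowl',B,proj(t,[B]),proj(d,[B]))
t0=pickle.load(open('top0.pkl','rb'));s0=pickle.load(open('side0.pkl','rb'))
# bowl colour column profile in top view
h=cv2.cvtColor(t['img'],cv2.COLOR_BGR2HSV)
m=((h[...,0]>8)&(h[...,0]<20)&(h[...,1]>130)&(h[...,2]>140)).astype(np.uint8);m[:160]=0;m[:,:240]=0;m[:,330:]=0
n,l,st,c=cv2.connectedComponentsWithStats(m);print(st[1:][np.argsort(-st[1:,4])[:3]])
for nm,A,Bm,box in(('jars top',t0,t,(105,160,207,325)),('tsp',t0,t,(218,295,220,242)),('jars side',s0,d,(135,245,195,262))):
    y0,y1,x0,x1=box;D_=np.abs(A['img'].astype(int)-Bm['img'])[y0:y1,x0:x1].max(2);print(nm,(D_>40).sum(),D_.size)
"
```

```text
[0.381085   0.22478248 0.28172749] [-0.29289989 -0.12057998 -0.21782631] 0.0882224738421501 [-0.0001 -0.0002 -0.0048 -0.0002  0.0016  0.0015] 58.702590465545654 17.8
expected bowl [0.59398453 0.23513863 0.26423311] [[263.71203178 213.69916819]] [[306.83274425 131.38434831]]
[[ 240  160   90   45 3936]
 [ 249  212   32   90 1545]
 [ 240  303   24   26  457]]
jars top 187 6490
tsp 0 1694
jars side 0 7370
```

```bash
python3 -c "
from plant import manip
print(manip.job_done())"
```

```text
the job is handed in; nothing more can be done
None
```

The wooden spoon is out of the tray and held still in the gripper, lowest point about 25 cm above the worktop. The job is handed in at about 18 s, with the jars and teaspoon unmoved in the side and top pictures.

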